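# Level a tilting trunnion fixture and lock it with its pin

## Task

The plate of the trunnion fixture, with a geared axle set clamped on it, has been left tipped. Swing the plate down level, onto its stop, then lock it there: take the slender headed pin (not the thick one) from its wooden stand and put it fully home through the guide hole on top of the fixture, into the index block below, and let go.

Things in the scene. Friction and masses are not known exactly. Their poses are not given: they have to be found in the camera images.
- plate (a joint): Tilt of the steel plate about its level trunnion axis, rad: 0 is level, a hard stop; grows as the edge with the push tab rises (at most 0.7); starts at 0.35 to 0.6. Stiff hinge (about 0.3 N m): the plate stays where it is left; 3 to 6 N down on the tab swings it. The clamped workpiece is 31 mm high and ends 55 mm or more short of point plate_tab.
- plate_tab (a point): Point on the upper face of the push tab, a bare tongue (44 mm wide, 8 thick) at the middle of the plate's raised far edge. 90 mm from the tilt axis; the tongue ends at 117 mm. The plate's upper face (140 x 110 mm) passes through the axis, 95 mm above the table. x: along the plate from the axis to the tab's end; y: along the axis, to the guide; z: normal to the plate.
- guide_mouth (a point): Mouth centre of the upright guide hole (21 mm wide, chamfered) in the top of the bridge (54 x 70 x 16 mm) at the axis's left end, 163 mm above the table, the fixture's highest face. x: level, to the tab side; y: along the axis, away from the plate; z: up. 7 mm under the bridge the index block turns with the plate: its socket (20 mm wide, 34 deep) is under the hole only at level.
- lock_pin: Slender pin, upright: steel shank 16 mm wide, 50 long, last 12 tapered to 9; dark round head 28 mm wide, 34 tall; 0.12 kg. Origin: lower tip; z: up (head from 50 to 84 mm). Stands 24 mm deep in a wooden stand (55 x 55 x 30 mm): lift straight up. The thick pin (shank 27, head 42) in the other stand does not fit. Home: head on the bridge, shank 27 mm in the index block.

How it is judged:
On the way:
1. the plate has been swung level (within 7 degrees) (value of joint plate below 0.12 rad), for 0.2 s.
At the end, for the whole second after the job is handed in: The plate is level within 7 degrees, and the slender pin stands in the guide hole within 12 mm of its centre, upright within 15 degrees, its tip at least 40 mm below the mouth (so in the index block), released and at rest (value of joint plate below 0.12 rad and horizontal distance between lock_pin and guide_mouth below 0.012 m and z of lock_pin in the frame of guide_mouth below -0.04 m and angle between lock_pin's own z axis and vertical below 0.26 rad and linear speed of lock_pin below 0.02 m/s); the robot touches nothing.
It also fails if it takes over 67 s, if anything falls off the work surface, if the arm or the gripper's body presses on something with over 40 N, if the wrist force passes 120 N, or if a joint passes its speed limit or range.

## Robot

A 6-joint arm with a two-finger parallel gripper is mounted at the origin on a cart in front of the work surface, level with it; the furniture and walls round the work are solid. World frame = base frame: x ahead of the robot, y to its left, z up, the work surface at z = 0. Lengths are in m, angles in rad, forces in N, time in s.
With the tool pointing down it reaches from about 0.275 to 0.775 m from the base axis. Payload 14.6 kg.
Tool frame: the origin (TCP) lies midway between the tips of the shut fingers; the grasp point (between the pads) lies 19 mm behind it; z points along the fingers, y is the line along which they close (so a half turn about z gives the same grasp; the last joint's range is limited). The gripper opens to 85 mm and grips with 20 to 120 N. Pads are 22 mm wide; open, the fingers measure 114 mm over their backs; the gripper's body (76 mm by 85 mm) begins 54 mm behind the grasp point. The pads swing forward as they close: fully open they stand 13 mm farther back than shut.
Start: joints at [-1.276, 0.263, -0.048, 1.259, 0, 1.415], TCP at [0.228, -0.473, 0.231] pointing down, gripper open.
Joint ranges: [-2.65, 2.65], [-0.89, 1.7], [-1.18, 1.37], [-2.13, 2.11], [-1.35, 1.29], [-3.14, 3.14]. Speed limits (rad/s): [1.89, 1.89, 2.57, 2.79, 3.14, 3.14].

## Interface

Orientations are given as a rotation vector (axis times angle).
In Python, from rig import get_state, get_image, env, finder gives the robot as it stands. The module is installed in compiled form; this text tells all that it offers.
- The arm moves only by the shell command python3 -m pendant 'ROWS' [FORCE]. ROWS is text: rows parted by semicolons, each of 7 numbers parted by spaces: the turn, a rotation vector about the world's x, y, z in rad, then the shift along the world's x, y, z in mm, then the closure in counts, from 0 (fully open) to 255 (shut). In form: rx ry rz x y z jaw; .... A call has 1 to 5 rows; each row shifts and turns the commanded pose from where the row before left it; what a row does not reach is not made up. A row lasts 1/12 s, in which the tool goes at most 41.7 mm and 7.16 degrees, less where a joint would pass 70% of its speed; a pose out of reach is approached as far as the arm can. A call is refused whole if a number of a shift passes 41.7 or a number of a turn 0.125, either way. A call with a gripper value outside its range is refused whole. The fingers move at their own pace and stop on an object; FORCE is the grip in N (left out, the last holds). Time passes only in rows, so rows that do not move let the fingers close. It gives the time, the measured TCP pose, the force, the opening and the grip force at its end, in the units of the state.
- get_state(): the state, without advancing time (a new reading comes with each control period).
- get_image(name): name is "scene" or "top" or "wrist"; returns a dict with "img" (384x512x3 uint8, red, green, blue), "z_map" (384x512 float32, m along the optical axis (not along the pixel's ray), 0 where there is no reading), "fx", "fy", "cx", "cy" (pixels), "camera_from_world" (4x4, takes a point from world to camera coordinates); the wrist camera has in their place "hand_eye" (4x4, takes a point from camera to tool coordinates, whose origin is the TCP and whose axes are the flange's). Camera axes: x right, y up, looking along -z (the intrinsics and any distortion apply to the point x, -y, -z); pixel columns grow to the right and rows downward; lengths in m; the calibration is good to about 2 mm. A picture is of the moment at which its call begins: read the wrist's pose just before it.
- env.finish_job(): hands the job in; it is judged then, once.
Trained networks look in a picture, given as the dict that the camera call returned (one of the last four; its "shot" number tells which), for a name from the list of things; names that differ only in an ending like _2 or _b are one class to them, and where a whole thing is asked for, a point or a joint stands for the part that bears it (a point fixed in the world has none). Each returns a list of dicts, best first, with "score" (0 to 1); they miss things now and then, are a little off and sometimes report something else, mostly with a low value. They report only what shows in the picture. A call takes as long as a camera call.
- finder.recognise(picture, query): "extent" ([left, top, width, height] in pixels, round what is visible of it).
- finder.regions_of(picture, query): "pixels" (384x512 bool, what is visible of it) and "extent" ([left, top, width, height] in pixels, round what is visible of it).
- finder.pinpoint(picture, query): "uv" ([column, row] in pixels: a listed point, or the origin of a listed thing).
The state is a dict: "time": time; "qpos": joint angles; "dq": joint speeds; "tau": joint torques, N m; "tcp_pos": TCP position; "eef_rot": TCP orientation; "contact_force": force on the tool from outside, world axes, zero at the start; "wrist_torque": the same for the moment, N m; "finger_gap": opening from 0.0 (shut) to 1.0 (fully open); "grasp_force": force on a finger pad.
Only numpy, scipy, OpenCV 4.12 (cv2) and the standard library are available. Lean on these libraries where they do the work, as an engineer would, in place of code of your own. Each camera call takes 0.05 s, during which the arm holds its last target. There are 200 camera calls.

## Working session

There is one attempt and no reset: what is moved stays moved. The work goes in short steps, Python scripts to look and compute and a shell command to move; the robot and the scene stay as the last step left them, time stands still between calls to the robot, and variables do not carry over. Pictures are saved under pics/ and viewed, at most 10 in all, crops included, and the job is handed in when it is done.

```bash
mkdir -p pics
cat > h.py <<'E'
import numpy as np,cv2
from rig import get_state,get_image,env,finder
from scipy.spatial.transform import Rotation as R
def w_from_c(p,s=None):
    if "camera_from_world" in p: return np.linalg.inv(p["camera_from_world"])
    T=np.eye(4);T[:3,:3]=R.from_rotvec(s["eef_rot"]).as_matrix();T[:3,3]=s["tcp_pos"]
    return T@p["hand_eye"]
def pts(p,u,v,z,s=None):
    u,v,z=map(np.asarray,(u,v,z))
    c=np.stack([(u-p["cx"])/p["fx"]*z,-(v-p["cy"])/p["fy"]*z,-z,np.ones_like(z*1.)],-1)
    return (c@w_from_c(p,s).T)[...,:3]
def at(p,uv,s=None,r=2):
    u,v=int(round(uv[0])),int(round(uv[1]));b=p["z_map"][max(v-r,0):v+r+1,max(u-r,0):u+r+1];z=np.median(b[b>0]) if (b>0).any() else np.nan
    return pts(p,uv[0],uv[1],z,s)
def cloud(p,m,s=None):
    v,u=np.nonzero(m&(p["z_map"]>0));return pts(p,u,v,p["z_map"][v,u].astype(float),s)
def atheight(p,uv,h,s=None):
    a=pts(p,uv[0],uv[1],1.0,s);o=w_from_c(p,s)[:3,3];t=(h-o[2])/(a[2]-o[2]);return o+t*(a-o)
def save(p,n): cv2.imwrite("pics/"+n+".png",cv2.cvtColor(p["img"],cv2.COLOR_RGB2BGR))
E
python3 - <<'E'
from h import *
np.set_printoptions(precision=4,suppress=True)
s=get_state();print(s)
ims=[]
for c in("scene","top"):
    p=get_image(c);ims.append(p["img"]);print(c,p.keys(),p["fx"],p["cx"],w_from_c(p)[:3,3])
    for q in("plate_tab","guide_mouth","lock_pin"):
        for d in finder.pinpoint(p,q)[:3]: print(q,d["score"],d["uv"],at(p,d["uv"]))
    for q in("lock_pin","plate"):
        for d in finder.regions_of(p,q)[:2]:
            k=cloud(p,d["pixels"]);print(q,d["score"],d["extent"],k.min(0) if len(k) else 0,k.max(0) if len(k) else 0, np.median(k,0))
    save(p,c)
E
```

```text
{'time': 0.0, 'qpos': array([-1.2763,  0.2635, -0.0489,  1.2594,  0.    ,  1.4155]), 'dq': array([-0.0008, -0.0013, -0.0011,  0.0005,  0.0007, -0.0008]), 'tau': array([  0.0018, -63.7613,  38.4567,   0.0136,  -0.    ,  -0.    ]), 'tcp_pos': array([ 0.2282, -0.4725,  0.2308]), 'eef_rot': array([-3.0614, -0.7003,  0.0001]), 'contact_force': array([ 0.5837, -0.6616, -0.0861]), 'wrist_torque': array([-0.0199, -0.0141, -0.052 ]), 'grasp_force': 0.0, 'finger_gap': 1.0040275078132583}
scene dict_keys(['img', 'z_map', 'fx', 'fy', 'cx', 'cy', 'camera_from_world', 'shot']) 398.01750884061425 250.43576527014727 [ 0.0001 -0.799   0.6519]
guide_mouth 0.96 [196.8, 159.1] [0.517  0.1699 0.1686]
lock_pin 0.47 [279.9, 266.6] [ 0.2502 -0.52    0.3466]
lock_pin 0.68 [276.2, 240.0, 13.4, 27.6] [ 0.5094 -0.2417 -0.0003] [ 0.6207 -0.1433  0.0928] [ 0.519  -0.2328  0.0768]
plate 0.51 [191.0, 164.8, 14.9, 46.8] [0.4679 0.0482 0.0398] [0.5273 0.2051 0.1502] [0.4986 0.1314 0.0824]
top dict_keys(['img', 'z_map', 'fx', 'fy', 'cx', 'cy', 'camera_from_world', 'shot']) 445.0985783650983 253.7568591848908 [ 0.3662 -0.0565  1.254 ]
plate_tab 0.65 [208.0, 164.2] [0.6177 0.0754 0.131 ]
guide_mouth 0.98 [163.0, 192.2] [0.5383 0.1826 0.1557]
lock_pin 0.59 [319.5, 207.8] [ 0.515  -0.2176  0.0898]
lock_pin 0.45 [318.3, 202.4, 10.9, 7.1] [ 0.5097 -0.2356  0.0301] [ 0.5444 -0.2101  0.095 ] [ 0.5226 -0.2215  0.0897]
plate 0.63 [161.2, 157.5, 64.6, 69.5] [ 0.4685  0.0202 -0.0026] [0.639  0.2064 0.1477] [0.5393 0.0781 0.1104]
```

Run:
```python
import cv2
a=cv2.imread("pics/scene.png");b=cv2.imread("pics/top.png")
cv2.imwrite("pics/c1.png",cv2.resize(a[110:310,150:420],None,fx=2.9,fy=2.9,interpolation=2))
cv2.imwrite("pics/c2.png",cv2.resize(b[120:310,120:370],None,fx=3.1,fy=3.1,interpolation=2))
```

```text
(no output)
```

View pics/c1.png

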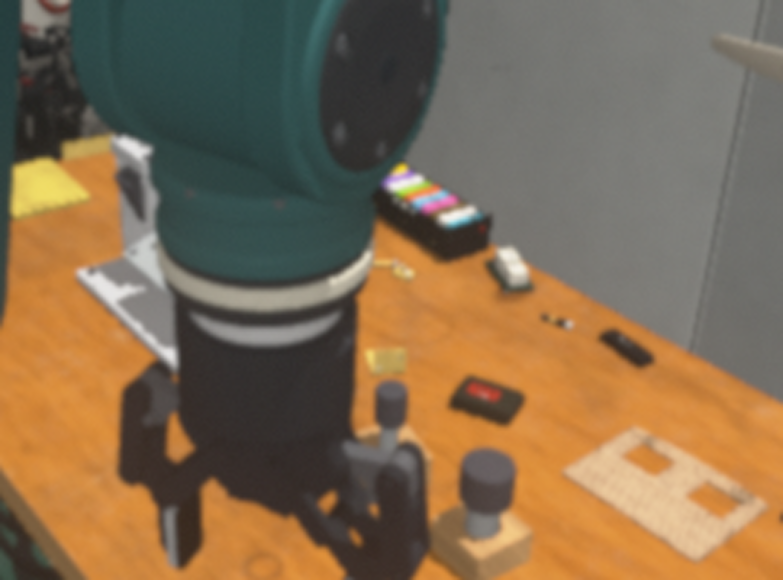

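View pics/c2.png

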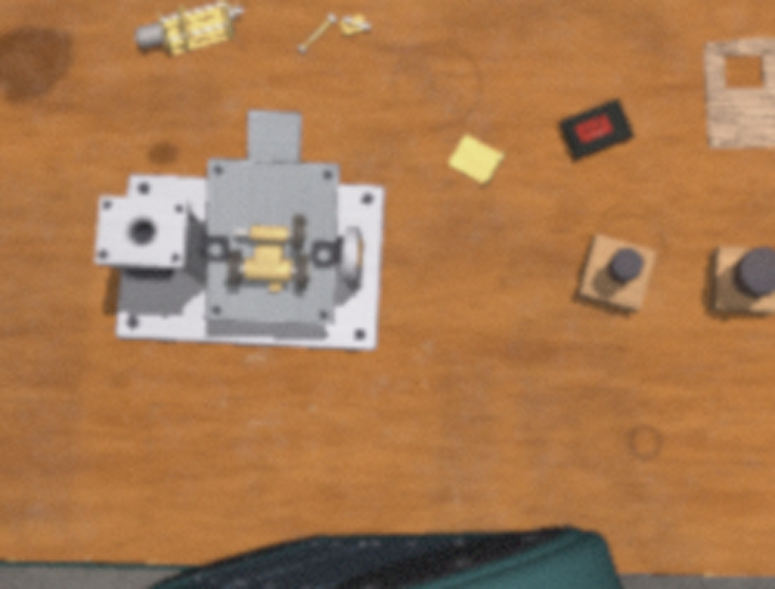

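The top view shows the fixture nearly square to the world: the guide hole is at about crop (143,232) and the push tab at about (275,135). The slender pin's head is at (628,265) and the thick pin is further right at (757,272). In the scene view the arm hides most of the fixture.

Run:
```python
from h import *
np.set_printoptions(precision=4,suppress=True)
p=get_image("top")
f=lambda c:(c[0]/3.1+120,c[1]/3.1+120)
for n,c,h in(("guide",(143,232),.163),("pin",(628,264),.090),("pinface",(628,264),.085)):print(n,atheight(p,f(c),h))
d=finder.pinpoint(p,"guide_mouth")[0];print(atheight(p,d["uv"],.163))
H,W=p["z_map"].shape
k=pts(p,*np.meshgrid(np.arange(W),np.arange(H)),p["z_map"].astype(float))
def box(m): q=k[m&(p["z_map"]>0)];return len(q),q.min(0),q.max(0),q.mean(0)
X,Y,Z=k[...,0],k[...,1],k[...,2]
print("bridge",box((Z>.15)&(abs(X-.53)<.06)&(abs(Y-.18)<.06)))
print("head",box((Z>.075)&(Z<.11)&(abs(X-.52)<.04)&(abs(Y+.22)<.035)))
m=(abs(Y-.075)<.1)&(X>.59)&(X<.68)&(Z>.06)
print("tab+edge",box(m))
for x in np.arange(.46,.68,.01):
    q=k[(abs(X-x)<.005)&(abs(Y-.075)<.05)&(Z>.02)]; 
    if len(q):print(round(x,3),len(q),np.median(q[:,2]),q[:,1].min(),q[:,1].max())
```

```text
guide [0.5307 0.1729 0.163 ]
pin [ 0.5222 -0.2257  0.09  ]
pinface [ 0.5228 -0.2265  0.085 ]
[0.5345 0.1781 0.163 ]
bridge (601, array([0.5036, 0.1397, 0.15  ]), array([0.56  , 0.2113, 0.1716]), array([0.531 , 0.1746, 0.1635]))
head (92, array([ 0.5097, -0.235 ,  0.0753]), array([ 0.5362, -0.2095,  0.0953]), array([ 0.5228, -0.2227,  0.0893]))
tab+edge (435, array([0.5901, 0.0234, 0.1146]), array([0.6397, 0.1303, 0.1426]), array([0.6101, 0.0776, 0.1284]))
0.47 85 0.07269279046494592 0.025743614309956933 0.12446127635680677
0.48 149 0.07587736337970896 0.025754449713016048 0.12471220079417379
0.49 152 0.08001318095753873 0.02559800777494141 0.12469677326650426
0.5 178 0.08664941037997498 0.025648243980807242 0.12418549335719824
0.51 149 0.11247843823152315 0.025680652743268195 0.12471217076262707
0.52 148 0.10888627406996254 0.025104055371185263 0.12406787080312114
0.53 156 0.10538148847518747 0.025211520550316932 0.12462551602932594
0.54 147 0.11875513206953192 0.025902329506980057 0.12343747300702647
0.55 135 0.10468185101401328 0.02590684996708735 0.12362381100430199
0.56 153 0.1087840318512987 0.026013075774558428 0.12348743264214322
0.57 154 0.11254553925038147 0.02580181700594883 0.12486613501951517
0.58 154 0.11677605862569895 0.02613491053232539 0.12499232240907425
0.59 156 0.12042587013971007 0.02607793866318958 0.12490112591137455
0.6 108 0.12348761177875245 0.0262327278693935 0.12493895454377706
0.61 73 0.12847365704494762 0.05453861382661554 0.09642127455574022
0.62 65 0.1323412065073244 0.05458902689144125 0.09638731845344843
0.63 76 0.13650668688634326 0.05454208574287274 0.09620313847230326
0.64 24 0.1377829083528772 0.05469948149577761 0.09575013766533354
```

```bash
P="python3 -m pendant"
$P '0 0 0 22 30.4 0 255;0 0 0 22 30.4 0 255;0 0 0 22 30.4 0 255;0 0 0 22 30.4 0 255;0 0 0 22 30.4 0 255' 40
$P '0 0 0 22 30.4 0 255;0 0 0 22 30.4 0 255;0 0 0 22 30.4 0 255;0 0 0 22 30.4 0 255;0 0 0 22 30.4 0 255' 40
$P '0 0 0 22 30.4 0 255;0 0 0 22 30.4 0 255;0 0 0 22 30.4 0 255;0 0 0 22 30.4 0 255;0 0 0 22 30.4 0 255' 40
$P '0 0 0 22 30.4 0 255;0 0 0 22 30.4 0 255;0 0 0 22 30.4 0 255;0 0 0 0 0 -30 255;0 0 0 0 0 -30 255' 40
python3 -c "
from h import *
s=get_state();print(s)"
```

```text
time: 1.12
tcp_pos: [0.3389, -0.3193, 0.2314]
eef_rot: [3.062, 0.7, 0.0]
contact_force: [1.2, -0.9, 0.2]
finger_gap: 0.295
grasp_force: 0.0
time: 1.53
tcp_pos: [0.449, -0.1671, 0.2315]
eef_rot: [3.062, 0.7, 0.001]
contact_force: [0.0, -0.9, 0.4]
finger_gap: 0.003
grasp_force: 0.0
time: 1.95
tcp_pos: [0.5591, -0.0149, 0.2314]
eef_rot: [3.062, 0.701, 0.0]
contact_force: [0.7, -0.5, 0.5]
finger_gap: -0.001
grasp_force: 0.0
time: 2.37
tcp_pos: [0.6265, 0.0763, 0.1714]
eef_rot: [3.061, 0.704, 0.006]
contact_force: [0.6, -0.4, -0.8]
finger_gap: 0.002
grasp_force: 0.0
{'time': 2.3667, 'qpos': array([-7.87202266e-03,  4.64438845e-01,  1.02951839e-01,  1.20528391e+00,
        4.88663696e-05,  2.68124861e+00]), 'dq': array([-0.03082796,  0.11795302, -0.86160234, -0.91875611, -0.0042115 ,
       -0.00790886]), 'tau': array([  3.96715075, -87.78539658,  46.83023214,   4.66680989,
         0.18817838,   0.25295033]), 'tcp_pos': array([0.62653271, 0.07628429, 0.17138014]), 'eef_rot': array([3.06066772, 0.70449393, 0.00616668]), 'contact_force': array([ 0.58236988, -0.4485359 , -0.7785241 ]), 'wrist_torque': array([-0.0105631 , -0.01871619, -0.03062601]), 'grasp_force': 0.0, 'finger_gap': 0.0015170580234887096}
```

```bash
P="python3 -m pendant"
$P '0 0 0 0 0 -15 255;0 0 0 0 0 -12 255;0 0 0 0 0 -8 255;0 0 0 0 0 -8 255'
$P '0 0 0 0 0 -8 255;0 0 0 0 0 -8 255'
$P '0 0 0 0 0 -8 255;0 0 0 0 0 -5 255'
$P '0 0 0 0 0 -3 255;0 0 0 0 0 0 255'
```

```text
time: 2.7
tcp_pos: [0.6246, 0.0744, 0.1281]
eef_rot: [3.062, 0.701, 0.001]
contact_force: [0.6, 0.3, 3.7]
finger_gap: 0.002
grasp_force: 1.6
time: 2.87
tcp_pos: [0.625, 0.0743, 0.1125]
eef_rot: [3.062, 0.7, 0.003]
contact_force: [2.6, 0.6, 3.8]
finger_gap: 0.004
grasp_force: 1.7
time: 3.03
tcp_pos: [0.6244, 0.0743, 0.0986]
eef_rot: [3.062, 0.7, 0.001]
contact_force: [2.7, -0.8, 3.9]
finger_gap: 0.0
grasp_force: 1.6
time: 3.2
tcp_pos: [0.6238, 0.0744, 0.0955]
eef_rot: [-3.062, -0.7, 0.002]
contact_force: [0.5, 0.1, 0.8]
finger_gap: 0.002
grasp_force: 0.0
```

```bash
P="python3 -m pendant"
$P '0 0 0 0 0 -2 255;0 0 0 0 0 0 255'
$P '0 0 0 0 0 -2 255;0 0 0 0 0 0 255'
```

```text
time: 3.37
tcp_pos: [0.6239, 0.0744, 0.095]
eef_rot: [3.062, 0.701, -0.0]
contact_force: [-3.2, -0.8, 8.9]
finger_gap: -0.002
grasp_force: 4.7
time: 3.53
tcp_pos: [0.6239, 0.0744, 0.0948]
eef_rot: [3.062, 0.701, 0.002]
contact_force: [-11.6, -1.8, 32.6]
finger_gap: 0.0
grasp_force: 16.2
```

```bash
P="python3 -m pendant"
$P '0 0 0 0 0 15 255;0 0 0 0 0 35 255;0 0 0 0 0 35 255;0 0 0.12 -11 -33 20 0;0 0 0.12 -11 -33 0 0'
$P '0 0 0.12 -11 -33 0 0;0 0 0.12 -11 -33 0 0;0 0 0.12 -11 -33 0 0;0 0 0.12 -11 -33 0 0;0 0 0.12 -11 -33 0 0'
$P '0 0 0.12 -11 -33 0 0;0 0 0.12 -13 -34 0 0;0 0 0 0 0 0 0;0 0 0 0 0 0 0'
python3 - <<'E'
from h import *
np.set_printoptions(precision=4,suppress=True)
s=get_state();print(s["qpos"],s["tcp_pos"],s["contact_force"])
p=get_image("wrist");save(p,"w1")
H,W=p["z_map"].shape
k=pts(p,*np.meshgrid(np.arange(W),np.arange(H)),p["z_map"].astype(float),s)
m=(p["z_map"]>0)&(k[...,2]>.078)&(k[...,2]<.1)&(abs(k[...,0]-.52)<.04)&(abs(k[...,1]+.22)<.04)
q=k[m];print(len(q),q.min(0) if len(q) else 0,q.max(0) if len(q) else 0,q.mean(0)); v,u=np.nonzero(m);print(u.min(),u.max(),v.min(),v.max())
print(atheight(p,((u.min()+u.max())/2,(v.min()+v.max())/2),.09,s))
for d in finder.pinpoint(p,"lock_pin")[:2]:print(d,atheight(p,d["uv"],.006,s))
t=get_image("top");save(t,"t2")
k=pts(t,*np.meshgrid(np.arange(W),np.arange(H)),t["z_map"].astype(float))
X,Y=k[...,0],k[...,1]
for x in(.61,.63):
  q=k[(abs(X-x)<.008)&(abs(Y-.075)<.018)];print(x,np.median(q[:,2]))
E
```

```text
time: 3.95
tcp_pos: [0.6035, 0.0087, 0.2015]
eef_rot: [2.95, 1.073, 0.008]
contact_force: [0.6, -0.7, 0.6]
finger_gap: 0.273
grasp_force: 0.0
time: 4.37
tcp_pos: [0.5462, -0.1579, 0.1974]
eef_rot: [-2.505, -1.896, 0.0]
contact_force: [0.8, 0.1, -0.3]
finger_gap: 0.97
grasp_force: 0.0
time: 4.7
tcp_pos: [0.5225, -0.2248, 0.1972]
eef_rot: [-2.27, -2.171, 0.0]
contact_force: [-0.4, -0.0, -0.4]
finger_gap: 0.997
grasp_force: 0.0
[-0.5496  0.3503 -0.0124  1.2087  0.0001  1.0659] [ 0.5225 -0.2248  0.1972] [-0.369  -0.0285 -0.3776]
614 [ 0.5102 -0.2407  0.078 ] [ 0.5377 -0.2141  0.0915] [ 0.5243 -0.2263  0.0889]
240 267 174 201
[ 0.5239 -0.2259  0.09  ]
{'uv': [252.2, 169.7], 'score': 0.55} [ 0.5227 -0.2278  0.006 ]
0.61 0.09579959730865073
0.63 0.09611628069517564
```

View pics/w1.png

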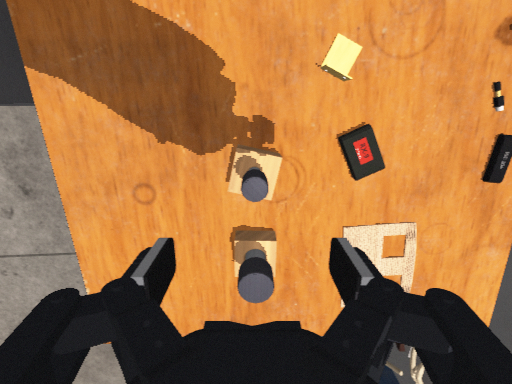

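The wrist view shows the slender head at (254,186), ahead of the tool. The thick pin at (256,280) lies between the two open fingers' lines, off the closing line. I'll check the thick pin's height before going down.

```bash
python3 - <<'E'
from h import *
s=get_state();p=get_image("wrist")
for uv in((257,289),(250,258),(254,188)):print(at(p,uv,s))
E
P="python3 -m pendant"
$P '0 0 0 1.5 -1 -35 0;0 0 0 0 0 -35 0;0 0 0 0 0 -20 0;0 0 0 0 0 0 0'
```

```text
[ 0.52398409 -0.34234954  0.09004527]
[ 0.5163252  -0.33171706  0.04326718]
[ 0.52544919 -0.22439121  0.08955158]
time: 5.23
tcp_pos: [0.5232, -0.2222, 0.1036]
eef_rot: [-2.262, -2.172, 0.002]
contact_force: [0.5, 1.1, -0.2]
finger_gap: 0.997
grasp_force: 0.0
```

```bash
python3 -m pendant '0 0 0 0 0 -20 0;0 0 0 0 0 -20 0;0 0 0 0 0 0 0;0 0 0 0 0 0 0'
```

```text
time: 5.57
tcp_pos: [0.5251, -0.2239, 0.0681]
eef_rot: [-2.266, -2.175, 0.0]
contact_force: [-0.3, -0.2, 0.8]
finger_gap: 1.0
grasp_force: 0.0
```

```bash
python3 -m pendant '0 0 0 -1 -1.5 -7 0;0 0 0 0 0 0 150;0 0 0 0 0 0 200;0 0 0 0 0 0 200;0 0 0 0 0 0 200' 50;  python3 -m pendant '0 0 0 0 0 0 200;0 0 0 0 0 0 200;0 0 0 0 0 0 200'
```

```text
time: 5.98
tcp_pos: [0.524, -0.2261, 0.0608]
eef_rot: [2.267, 2.174, 0.0]
contact_force: [-0.9, 0.5, 0.4]
finger_gap: 0.453
grasp_force: 0.0
time: 6.23
tcp_pos: [0.5241, -0.2261, 0.0608]
eef_rot: [2.266, 2.174, 0.0]
contact_force: [-0.0, -0.6, 5.8]
finger_gap: 0.311
grasp_force: 48.8
```

```bash
P="python3 -m pendant"
$P '0 0 0 0 0 8 200;0 0 0 0 0 12 200;0 0 0 0 0 20 200;0 0 0 0 0 30 200;0 0 0 0 0 30 200'
$P '0 0 0 0 0 30 200;0 0 0 0 0 30 200;0 0 0 0 0 25 200;0 0 0 0 0 0 200'
python3 - <<'E'
from h import *
s=get_state();print(s["tcp_pos"],s["qpos"],s["finger_gap"],s["grasp_force"])
p=get_image("scene");cv2.imwrite("pics/s2.png",cv2.cvtColor(cv2.resize(p["img"],None,fx=1.5,fy=1.5),4))
E
```

```text
time: 6.65
tcp_pos: [0.5232, -0.2256, 0.1615]
eef_rot: [-2.266, -2.174, 0.001]
contact_force: [1.2, -0.1, -1.2]
finger_gap: 0.313
grasp_force: 49.3
time: 6.98
tcp_pos: [0.5249, -0.2266, 0.2505]
eef_rot: [2.262, 2.171, 0.003]
contact_force: [1.4, 0.0, -0.9]
finger_gap: 0.313
grasp_force: 49.4
[ 0.52494839 -0.2266221   0.25048889] [-5.50041271e-01  3.35625344e-01  1.09778179e-01  1.33836934e+00
  2.20002741e-05  1.06219018e+00] 0.31278005687119387 49.433035058900714
```

View pics/s2.png

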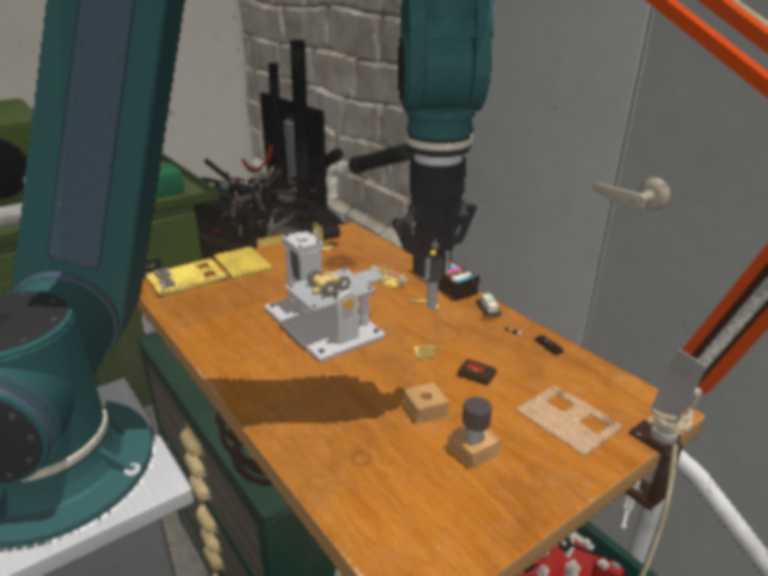

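The scene view shows the pin hanging upright in the gripper at (433,290) and the slender pin's stand empty. The plate is level, and the bridge top with the guide hole is at (302,240).

```bash
P="python3 -m pendant"
$P '0 0 0 0 20 5 200;0 0 0 1 33 5 200;0 0 0 1 33 0 200;0 0 0 1 33 0 200;0 0 0 1 33 0 200'
$P '0 0 0 1 33 0 200;0 0 0 1 33 0 200;0 0 0 0 33 0 200;0 0 0 0 33 0 200;0 0 0 0 20 0 200'
$P '0 0 0 0 0 0 200;0 0 0 0 0 0 200'
python3 - <<'E'
from h import *
np.set_printoptions(precision=4,suppress=True)
s=get_state();p=get_image("wrist");save(p,"w3");print(s["tcp_pos"],s["qpos"])
for d in finder.pinpoint(p,"guide_mouth")[:2]:print(d,atheight(p,d["uv"],.163,s))
for d in finder.pinpoint(p,"lock_pin")[:2]:print(d)
H,W=p["z_map"].shape
k=pts(p,*np.meshgrid(np.arange(W),np.arange(H)),p["z_map"].astype(float),s)
m=(p["z_map"]>0)&(k[...,2]>.155)&(k[...,2]<.171)&(abs(k[...,0]-.53)<.05)&(k[...,1]>.12)
q=k[m];v,u=np.nonzero(m);print(len(q),q.min(0),q.max(0),q.mean(0),u.min(),u.max(),v.min(),v.max())
r=cv2.minAreaRect(q[:,:2].astype(np.float32));print(r)
E
```

```text
time: 7.45
tcp_pos: [0.5271, -0.0724, 0.2544]
eef_rot: [-2.267, -2.173, 0.001]
contact_force: [-0.7, 0.5, -0.8]
finger_gap: 0.307
grasp_force: 49.4
time: 7.87
tcp_pos: [0.5288, 0.0808, 0.2544]
eef_rot: [-2.264, -2.175, 0.001]
contact_force: [-0.1, 0.1, -1.8]
finger_gap: 0.306
grasp_force: 49.4
time: 8.03
tcp_pos: [0.5292, 0.0789, 0.2544]
eef_rot: [-2.264, -2.177, 0.002]
contact_force: [0.9, -0.9, -1.7]
finger_gap: 0.307
grasp_force: 49.4
[0.5292 0.0789 0.2544] [-0.0043  0.2761  0.0329  1.3291 -0.0001  1.6059]
{'uv': [256.5, 84.6], 'score': 0.92} [0.5366 0.1707 0.163 ]
{'uv': [253.8, 209.9], 'score': 0.83}
5541 [0.5044 0.1365 0.1551] [0.5602 0.2076 0.1675] [0.5323 0.1736 0.1626] 217 285 35 127
((0.5322958827018738, 0.17189736664295197), (0.0703546479344368, 0.054066866636276245), 88.22888946533203)
```

View pics/w3.png

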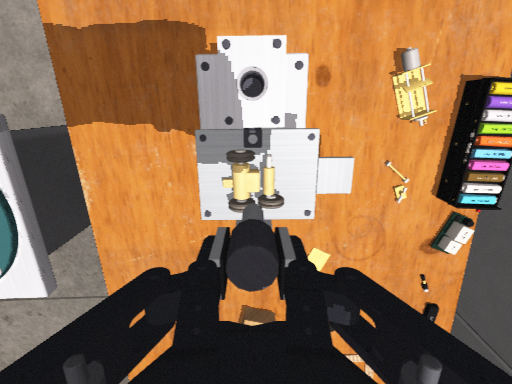

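The wrist view shows the hole at about (252,84) in the bridge top. The held pin's shank points up the picture, its tip near (252,210). The finder's 256.5 looks slightly off, so I'll take the dark hole's centroid.

Run:
```python
from h import *
np.set_printoptions(precision=4,suppress=True)
s=get_state();p=get_image("wrist")
g=cv2.cvtColor(p["img"],7)[55:115,225:282]
for t in(50,70):
  n,l,st,c=cv2.connectedComponentsWithStats((g<t).astype(np.uint8))
  i=1+np.argmax(st[1:,4]);uv=c[i]+[225,55];print(t,st[i],uv,atheight(p,uv,.163,s))
m=cv2.HoughCircles(g,cv2.HOUGH_GRADIENT,1,20,param1=100,param2=10,minRadius=9,maxRadius=20)
if m is not None:
  for c in m[0][:3]:print(c,atheight(p,c[:2]+[225,55],.163,s))
# held shank: depth points below fingers
H,W=p["z_map"].shape
k=pts(p,*np.meshgrid(np.arange(W),np.arange(H)),p["z_map"].astype(float),s)
for z in(.21,.22,.23,.24,.265,.275):
  q=k[(p["z_map"]>0)&(abs(k[...,2]-z)<.004)&(abs(k[...,0]-.53)<.02)&(abs(k[...,1]-.08)<.03)]
  if len(q):print(z,len(q),q.min(0),q.max(0))
```

```text
50 [ 16  16  22  18 108] [253.213   77.0278] [0.5348 0.1749 0.163 ]
70 [ 15  16  23  24 343] [252.2041  82.5073] [0.5338 0.1708 0.163 ]
[23.5 27.5 14.9] [0.5308 0.1709 0.163 ]
0.21 26 [0.5222 0.0778 0.2089] [0.5371 0.0831 0.214 ]
0.22 84 [0.5224 0.0775 0.2161] [0.537  0.0837 0.224 ]
0.23 93 [0.5221 0.0773 0.226 ] [0.5372 0.0834 0.2337]
0.24 17 [0.5246 0.0814 0.2362] [0.5338 0.0834 0.2401]
0.265 490 [0.5101 0.0783 0.261 ] [0.5495 0.0899 0.269 ]
0.275 571 [0.5103 0.0647 0.271 ] [0.5496 0.0896 0.279 ]
```

```bash
P="python3 -m pendant"
$P '0 0 0 1 31 0 200;0 0 0 1 31 0 200;0 0 0 1 32 0 200;0 0 0 0 0 0 200;0 0 0 0 0 0 200'
$P '0 0 0 0 0 -15 200;0 0 0 0 0 -12 200;0 0 0 0 0 0 200'
python3 - <<'E'
from h import *
np.set_printoptions(precision=4,suppress=True)
s=get_state();p=get_image("wrist");print(s["tcp_pos"],s["contact_force"])
cv2.imwrite("pics/w4.png",cv2.cvtColor(cv2.resize(p["img"][100:280,140:380],None,fx=3,fy=3,interpolation=2),4))
H,W=p["z_map"].shape
k=pts(p,*np.meshgrid(np.arange(W),np.arange(H)),p["z_map"].astype(float),s)
for z in(.18,.19,.2):
  q=k[(p["z_map"]>0)&(abs(k[...,2]-z)<.004)&(abs(k[...,0]-.53)<.02)&(abs(k[...,1]-.17)<.03)]
  if len(q):print(z,len(q),q.min(0),q.max(0))
m=(p["z_map"]>0)&(k[...,2]>.155)&(k[...,2]<.171)&(abs(k[...,0]-.53)<.05)&(k[...,1]>.12)
q=k[m];print(q.min(0),q.max(0))
E
```

```text
time: 8.65
tcp_pos: [0.5329, 0.1724, 0.255]
eef_rot: [-2.266, -2.176, 0.001]
contact_force: [0.1, -0.9, -0.4]
finger_gap: 0.311
grasp_force: 49.4
time: 8.9
tcp_pos: [0.5321, 0.1705, 0.2264]
eef_rot: [-2.268, -2.172, 0.004]
contact_force: [1.0, -0.3, -2.2]
finger_gap: 0.31
grasp_force: 49.4
[0.5321 0.1705 0.2264] [ 1.049  -0.3265 -2.1579]
0.18 13 [0.5263 0.173  0.1793] [0.5382 0.1761 0.184 ]
0.19 84 [0.5247 0.1711 0.186 ] [0.5395 0.1766 0.1938]
0.2 97 [0.5245 0.1705 0.196 ] [0.5397 0.1769 0.2039]
[0.5047 0.1436 0.155 ] [0.5597 0.2077 0.167 ]
```

View pics/w4.png

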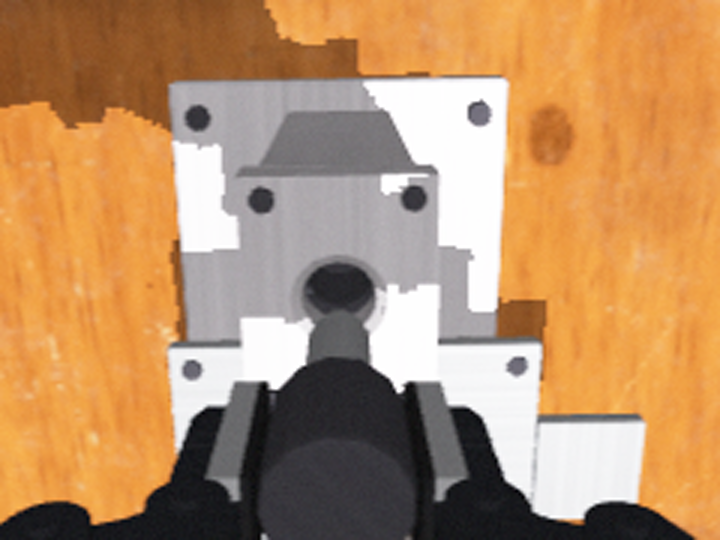

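The close view shows the hole at crop (338,292), with the pin tip centred on it left to right and about 2 to 3 mm short in y. I'll shift +2.5 mm in y and go down.

```bash
P="python3 -m pendant"
$P '0 0 0 0 2.5 0 200;0 0 0 0 0 -6 200;0 0 0 0 0 -4 200;0 0 0 0 0 0 200'
$P '0 0 0 0 0 -4 200;0 0 0 0 0 -4 200;0 0 0 0 0 0 200'
$P '0 0 0 0 0 -4 200;0 0 0 0 0 0 200'
```

```text
time: 9.28
tcp_pos: [0.5326, 0.1743, 0.2176]
eef_rot: [-2.267, -2.175, 0.001]
contact_force: [-0.5, -0.0, -2.3]
finger_gap: 0.31
grasp_force: 49.4
time: 9.53
tcp_pos: [0.5325, 0.1745, 0.2095]
eef_rot: [-2.267, -2.175, 0.001]
contact_force: [-0.1, -0.1, -1.5]
finger_gap: 0.31
grasp_force: 49.4
time: 9.7
tcp_pos: [0.5327, 0.1745, 0.2057]
eef_rot: [-2.267, -2.175, 0.001]
contact_force: [0.5, -0.9, -0.4]
finger_gap: 0.312
grasp_force: 49.4
```

```bash
P="python3 -m pendant"
$P '0 0 0 0 0 -4 200;0 0 0 0 0 -3 200;0 0 0 0 0 0 200'
$P '0 0 0 0 0 -4 200;0 0 0 0 0 0 200'
$P '0 0 0 0 0 -4 200;0 0 0 0 0 0 200'
```

```text
time: 9.95
tcp_pos: [0.5326, 0.1745, 0.1986]
eef_rot: [-2.267, -2.175, 0.001]
contact_force: [0.3, -0.1, -1.6]
finger_gap: 0.314
grasp_force: 49.4
time: 10.12
tcp_pos: [0.5326, 0.1745, 0.1947]
eef_rot: [-2.267, -2.175, 0.001]
contact_force: [0.4, -0.3, -0.4]
finger_gap: 0.307
grasp_force: 49.4
time: 10.28
tcp_pos: [0.5326, 0.1745, 0.1907]
eef_rot: [-2.267, -2.175, 0.001]
contact_force: [-0.5, 0.1, -1.9]
finger_gap: 0.31
grasp_force: 49.4
```

```bash
P="python3 -m pendant"
$P '0 0 0 0 0 -4 200;0 0 0 0 0 0 200'
$P '0 0 0 0 0 -4 200;0 0 0 0 0 0 200'
$P '0 0 0 0 0 -4 200;0 0 0 0 0 0 200'
$P '0 0 0 0 0 -4 200;0 0 0 0 0 0 200'
```

```text
time: 10.45
tcp_pos: [0.5326, 0.1745, 0.1867]
eef_rot: [-2.267, -2.175, 0.001]
contact_force: [-0.2, -0.1, -1.4]
finger_gap: 0.307
grasp_force: 49.4
time: 10.62
tcp_pos: [0.5326, 0.1745, 0.1826]
eef_rot: [-2.267, -2.175, 0.001]
contact_force: [-0.4, 0.5, -1.3]
finger_gap: 0.309
grasp_force: 49.4
time: 10.78
tcp_pos: [0.5326, 0.1745, 0.1786]
eef_rot: [-2.267, -2.175, 0.001]
contact_force: [-0.1, 0.8, -1.5]
finger_gap: 0.31
grasp_force: 49.4
time: 10.95
tcp_pos: [0.5326, 0.1745, 0.1746]
eef_rot: [-2.267, -2.175, 0.001]
contact_force: [0.1, -0.3, -1.5]
finger_gap: 0.312
grasp_force: 49.4
```

```bash
P="python3 -m pendant"
$P '0 0 0 0 0 -3.5 200;0 0 0 0 0 0 200'
$P '0 0 0 0 0 -1.5 200;0 0 0 0 0 0 200'
$P '0 0 0 0 0 -1 200;0 0 0 0 0 0 200'
```

```text
time: 11.12
tcp_pos: [0.5326, 0.1745, 0.1712]
eef_rot: [-2.267, -2.175, 0.001]
contact_force: [-0.1, 0.1, -1.5]
finger_gap: 0.308
grasp_force: 49.4
time: 11.28
tcp_pos: [0.5328, 0.1745, 0.17]
eef_rot: [-2.267, -2.175, 0.0]
contact_force: [-0.2, -0.4, -1.7]
finger_gap: 0.311
grasp_force: 49.4
time: 11.45
tcp_pos: [0.5328, 0.1745, 0.1692]
eef_rot: [-2.267, -2.175, 0.0]
contact_force: [0.6, -1.0, -1.5]
finger_gap: 0.305
grasp_force: 49.4
```

```bash
P="python3 -m pendant"
$P '0 0 0 0 0 0 120;0 0 0 0 0 0 60;0 0 0 0 0 0 0;0 0 0 0 0 0 0;0 0 0 0 0 0 0'
$P '0 0 0 0 0 15 0;0 0 0 0 0 30 0;0 0 0 0 0 35 0;0 0 0 0 -25 25 0;0 0 0 0 -35 0 0'
$P '0 0 0 0 -35 0 0;0 0 0 0 0 0 0;0 0 0 0 0 0 0'
python3 - <<'E'
from h import *
np.set_printoptions(precision=4,suppress=True)
s=get_state();p=get_image("wrist");print(s["tcp_pos"],s["contact_force"])
save(p,"w5")
H,W=p["z_map"].shape
k=pts(p,*np.meshgrid(np.arange(W),np.arange(H)),p["z_map"].astype(float),s)
X,Y,Z=k[...,0],k[...,1],k[...,2]
q=k[(p["z_map"]>0)&(Z>.175)&(Z<.25)&(abs(X-.53)<.04)&(abs(Y-.173)<.03)]
print(len(q),q.min(0),q.max(0),np.median(q[:,2]));q=q[q[:,2]>q[:,2].max()-.008];print(q.mean(0))
q=k[(p["z_map"]>0)&(abs(X-.625)<.012)&(abs(Y-.075)<.018)];print("tab",np.median(q[:,2]) if len(q) else 0)
E
```

```text
time: 11.87
tcp_pos: [0.5328, 0.1746, 0.1694]
eef_rot: [2.267, 2.175, 0.0]
contact_force: [-0.9, -0.3, 1.0]
finger_gap: 0.985
grasp_force: 0.0
time: 12.28
tcp_pos: [0.5342, 0.1156, 0.2789]
eef_rot: [2.261, 2.176, 0.008]
contact_force: [1.8, -0.6, 0.8]
finger_gap: 0.999
grasp_force: 0.0
time: 12.53
tcp_pos: [0.5329, 0.0782, 0.2744]
eef_rot: [2.27, 2.172, 0.0]
contact_force: [0.4, 0.3, 0.0]
finger_gap: 1.0
grasp_force: 0.0
[0.5329 0.0782 0.2744] [0.4368 0.2675 0.0302]
1055 [0.5192 0.1585 0.178 ] [0.5459 0.1858 0.1985] 0.19625898138185902
[0.5326 0.1723 0.1962]
tab 0.09461379458542077
```

View pics/w5.png

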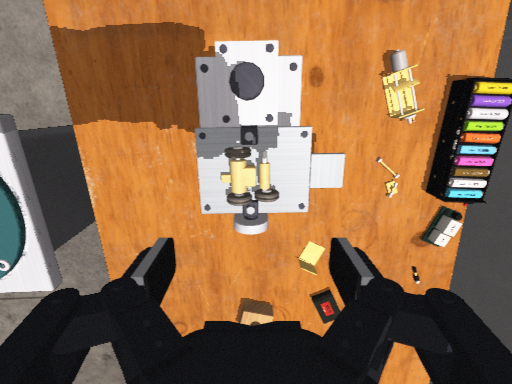

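The picture shows the pin's head sitting on the bridge at (247,80). Its top is at z 0.196 to 0.197, which matches home. The plate is level, with the tab at z 0.095, and the gripper is clear, so I'm handing in.

```bash
python3 -c "
from rig import env
print(env.finish_job())"
```

```text
the job is handed in; nothing more can be done
None
```

The plate is level on its stop, the slender pin is fully home through the guide hole and released, and I handed the job in after about 13 s on the robot's clock; no verdict came back.

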